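# Ready the carton cradle and hold its jaw open

### The arm

A 6-joint arm with a two-finger parallel gripper is mounted at the origin on the work surface. World frame = base frame: x ahead of the robot, y to its left, z up, the work surface at z = 0. Lengths are in mm, angles in rad, forces in N, time in s.
With the tool pointing down it reaches from about 325 to 1000 mm from the base axis. Payload 5.1 kg.
Tool frame: the origin (TCP) lies on the mounting face of the last link; the fingertips stand 173 mm ahead of it and the grasp point (between the pads) lies 155 mm ahead of it; x points along the fingers, z is the direction in which the jaws open and shut, and the axes are right-handed (so a half turn about x gives the same grasp; the last joint's range is limited). The gripper opens to 85 mm and grips with 20 to 120 N. Pads are 22 mm wide; open, the fingers measure 114 mm over their backs; the gripper's body (76 mm by 85 mm) begins 54 mm behind the grasp point. The pads swing forward as they close: fully open they stand 13 mm farther back than shut.
Start: joints at [1.165, 0.124, 1.65, -0, 1.367, -0.083], TCP at [206.216, 616.41, 404.722] pointing down, gripper open.
Joint ranges: [-2.61, 2.61], [-1.02, 2.33], [0.03, 2.71], [-1.35, 4.49], [0.32, 2.68], [-2.91, 2.91]. Speed limits (rad/s): [2.57, 2.57, 3.14, 3.14, 3.14, 3.14].

### API

Orientations are given as a unit quaternion [w, x, y, z].
In Python, from rig import manip, vision gives the robot as it stands.
- The arm moves only by the tool drive_tool, never from a script. Its argument "increments" is one flat list of numbers, 7 for each row, row after row: the shift along the tool's x, y, z in cm, then the turn, a rotation vector about the tool's x, y, z in degrees, then the closure, from 0 (fully open) to 1 (shut). In form: [x, y, z, ax, ay, az, jaw, x, y, z, ax, ay, az, jaw, ...]. A call has 1 to 20 rows; each row shifts and turns the pose as measured when the row begins, along the tool's axes as they then stand; what a row does not reach is not made up. A row lasts 1/10 s, in which the tool goes at most 50 mm and 8.59 degrees, less where a joint would pass 70% of its speed; a pose out of reach is approached as far as the arm can. A call is refused whole if a number of a shift passes 5 or a number of a turn 8.59, either way. A call with a gripper value outside its range is refused whole. The fingers move at their own pace and stop on an object; "newtons" is the grip in N (left out, the last holds). Time passes only in rows, so rows that do not move let the fingers close. It gives the time, the measured TCP pose, the force and the opening at its end, in the units of the state.
- manip.get_state(): the state, without advancing time (a new reading comes with each control period).
- vision.snapshot(name): name is "scene" or "top" or "wrist"; returns a dict with "img" (480x640x3 uint8, red, green, blue), "z_map" (480x640 float32, mm along the optical axis (not along the pixel's ray), 0 where there is no reading), "fx", "fy", "cx", "cy" (pixels), "R" (3x3) and "t" (3): a world point X has camera coordinates R X + t. Camera axes: x right, y down, z forward; pixel columns grow to the right and rows downward; lengths in mm; the calibration is good to about 2 mm. The wrist camera is an equidistant fisheye: a pixel r from the principal point sees the ray r / f radians off the axis. A picture is of the moment at which its call begins.
- manip.close_job(): hands the job in, once; it reports no verdict.
The state is a dict: "clock": time; "joint_pos": joint angles; "qvel": joint speeds; "joint_torque": joint torques, N m; "eef_pos": TCP position; "tool_rot": TCP orientation; "contact_force": force on the tool from outside, world axes, zero at the start; "wrist_torque": the same for the moment, N m; "width": finger opening in mm.
Only numpy, scipy, OpenCV 4.12 (cv2) and the standard library are available. Lean on these libraries where they do the work, as an engineer would, in place of code of your own. Each camera call takes 0.05 s, during which the arm holds its last target.

### The job

Get the green carton cradle ready for loading: first press the raised side of the loose blue pad down so that the pad sits level and flush in its recess, then pull the spring jaw (the black slide with the red knob) back, away from the pad, until its white line meets the yellow marker. Keep holding it there: the jaw springs shut if let go, so finish while still holding it at the marker, with the pad still flush. Leave the jar, the blue bin and the carton where they stand.

Things in the scene. Friction and masses are not known exactly. Their poses are not given: they have to be found in the camera images.
- cradle: Green-painted carton cradle fixed to the bench, 366 (x) x 128 (y) mm; place and yaw vary. Origin at bench height, z up; x points from the jaw's side to the fixed backstop (55 mm high, face at x = +170). The pad's recess, 118 x 96 x 8 mm deep, is centred at x = +100, y = 0; floor 12 mm, rim 20 mm above the bench. The side rails' tops are 22 mm high.
- pad_center (a point): Centre of the loose blue pad, 110 (x) x 90 (y) x 8 mm, about 0.12 kg, in the recess; axes as the cradle's when level. At the start its +y side is propped up about 10 degrees by a stiff lift pin beneath (cradle x = +100, y = +34 mm, 10 to 13 mm proud of the floor), which yields at about 6 N and stays where pushed. Seated, this point is 16 mm and the pad's top 20 mm above the bench.
- pad_edge (a point): Point on the pad's top face, 30 mm from its middle towards the raised +y side, above the lift pin: press straight down here. Seated, it is 20 mm above the bench.
- jaw: Spring jaw: black carriage with red knob and an upright aluminium plate 62 mm high, 68 mm from the knob's axis towards the pad. Origin: on the knob's axis at bench height, axes as the cradle's. Slides along the cradle's x only: knob at x = -50, y = 0 mm at rest, pulled towards -x, at most 98 mm, against a spring of 3 N at rest rising 0.7 N per 10 mm. Let go, it springs back.
- knob (a point): Point on the axis of the red upright round knob (22 mm diameter, from 29 to 90 mm above the bench), 70 mm above the bench: a good height to grip it from above. The jaw's white line lies at the same cradle x as the knob's axis, on the carriage's +y side.
- marker_tip (a point): Tip of the yellow marker fixed at the cradle's +y rail, 30 mm above the bench, axes as the cradle's. It shows how far to pull: the jaw is at the mark when the knob's axis has the same cradle x as this tip. From start to start it stands 45 to 80 mm from the knob's rest, along x.
- jar: Bystander: clear jar with red lid, 72 mm diameter, 110 mm high. Origin: centre of its underside.
- parts_bin: Bystander: small open blue bin, 140 x 100 x 60 mm high. Origin: centre of its underside.
- carton: Bystander: closed cardboard carton, 110 x 190 x 70 mm high. Origin: centre of its underside.
Mind the look-alikes: they are no part of the job. Of the things shaped like the part that bears pad_center, the blue one is meant.

How it is judged (in metres and radians):
On the way:
1. the pad is pressed level and flush into its recess while the jaw is still at rest (angle between pad_center's own z axis and vertical below 0.03 rad and z of pad_center in the frame of cradle between 0.0135 and 0.0178 m and x of pad_center in the frame of cradle between 0.094 and 0.106 m and y of pad_center in the frame of cradle between -0.006 and 0.006 m and x of jaw in the frame of cradle above -0.062 m), for 0.2 s.
At the end, for the whole second after the job is handed in: The pad lies level (within 0.03 rad) and flush (within 2 mm) in its recess; the gripper's fingers hold the jaw (contact over 2 N), which stands still with the knob's axis within 6 mm of the marker's tip along the cradle (angle between pad_center's own z axis and vertical below 0.03 rad and z of pad_center in the frame of cradle between 0.0135 and 0.0178 m and x of pad_center in the frame of cradle between 0.094 and 0.106 m and y of pad_center in the frame of cradle between -0.006 and 0.006 m and x of knob in the frame of marker_tip between -0.006 and 0.006 m and linear speed of jaw below 0.01 m/s and contact force between the fingers and jaw above 2 N); the arm keeps its last pose, push and grip.
It fails at once if the jar is pushed aside by more than 30 mm or tipped (distance of jar from where it was at the start of the episode above 0.03 m or angle between jar's own z axis and vertical above 0.3 rad).
It fails at once if the blue bin is pushed aside by more than 30 mm or tipped (distance of parts_bin from where it was at the start of the episode above 0.03 m or angle between parts_bin's own z axis and vertical above 0.3 rad).
It fails at once if the carton is pushed aside by more than 30 mm or tipped (distance of carton from where it was at the start of the episode above 0.03 m or angle between carton's own z axis and vertical above 0.3 rad).
It also fails if it takes over 45 s, if anything falls off the work surface, if the arm or the gripper's body presses on something with over 40 N, if the wrist force passes 120 N, or if a joint passes its speed limit or range.

## Working session

There is one attempt and no reset: what is moved stays moved. The work goes in short steps, Python scripts to look and compute and a tool call to move; the robot and the scene stay as the last step left them, time stands still between calls to the robot, and variables do not carry over. Pictures are saved under pics/ and viewed, and the job is handed in when it is done.

Besides the shell and the picture viewer there is one more tool, called after ">>>" by a JSON object that holds its "fn" and its "kwargs". drive_tool: Moves the arm, as the interface text tells. Its arguments: {"type":"object","properties":{"increments":{"type":"array"},"newtons":{"type":"number"}},"required":["increments"]}

```bash
mkdir -p pics; ls; python3 - <<'E'
from rig import manip, vision
import cv2,pickle
print(manip.get_state())
for n in ["scene","top","wrist"]:
    s=vision.snapshot(n); cv2.imwrite(f"pics/{n}0.png",s["img"][:,:,::-1]); pickle.dump(s,open(f"{n}0.pkl","wb"))
    print(n,s["fx"],s["fy"],s["cx"],s["cy"],s["R"],s["t"])
E
```

```text
pics
{'clock': 0.0, 'joint_pos': array([ 1.16538514e+00,  1.24527154e-01,  1.65167297e+00, -4.38625555e-07,
        1.36747583e+00, -8.25953314e-02]), 'qvel': array([-0.00084682,  0.00012808, -0.00292505, -0.00088443, -0.00011671,
        0.00066225]), 'joint_torque': array([-4.11410683e-04, -4.23611462e+01, -3.65450943e+01, -7.92224910e-05,
        6.98523276e-03, -1.19222946e-05]), 'eef_pos': array([206.13312685, 616.19183456, 403.43896974]), 'tool_rot': array([ 0.57322352, -0.41352651,  0.57448581,  0.4127671 ]), 'contact_force': array([-0.38334397, -0.60882406, -0.24097732]), 'wrist_torque': array([ 0.02391981, -0.0254402 , -0.02986567]), 'width': 85.49472808200426}
scene 600.0926835755241 600.0926835755241 317.8904614409937 241.75558879304361 [[-0.77031473  0.63755351 -0.0118635 ]
 [ 0.49252432  0.58306261 -0.64610973]
 [-0.40501236 -0.50355091 -0.76315232]] [ 450.55121885 -206.24564934 1580.78408434]
top 553.3614403696373 553.3614403696373 313.7257416659024 237.3367591666041 [[ 0.00935665 -0.99995486  0.00165007]
 [-0.997756   -0.00944546 -0.06628537]
 [ 0.06629796 -0.00102616 -0.99779934]] [ -19.81432795  563.81001956 1377.76653324]
wrist 371.64829954431775 371.64829954431775 315.91698248155177 247.7128592357783 [[ 0.31709695  0.94838781 -0.00317679]
 [ 0.90373066 -0.30114646  0.30427242]
 [ 0.28761157 -0.09935482 -0.95257976]] [-648.7209923   -40.32372839  379.75990505]
```

View pics/scene0.png

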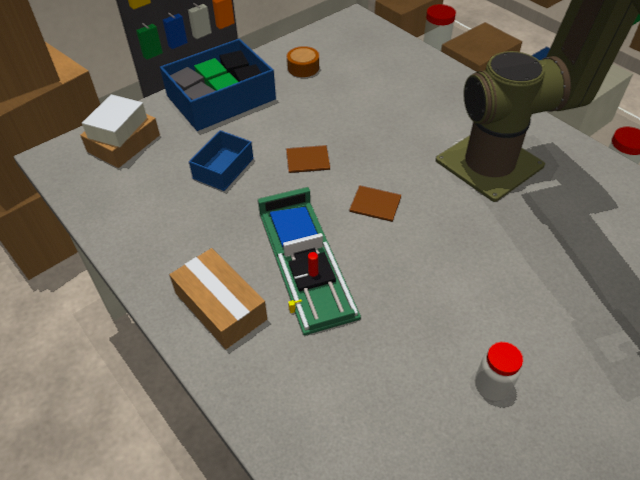

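View pics/top0.png

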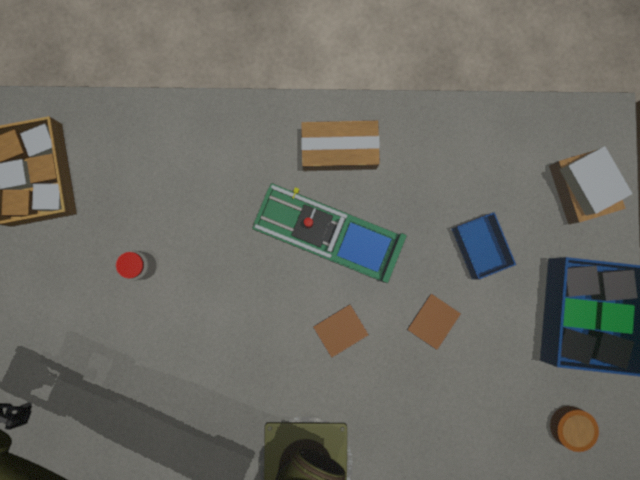

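View pics/wrist0.png

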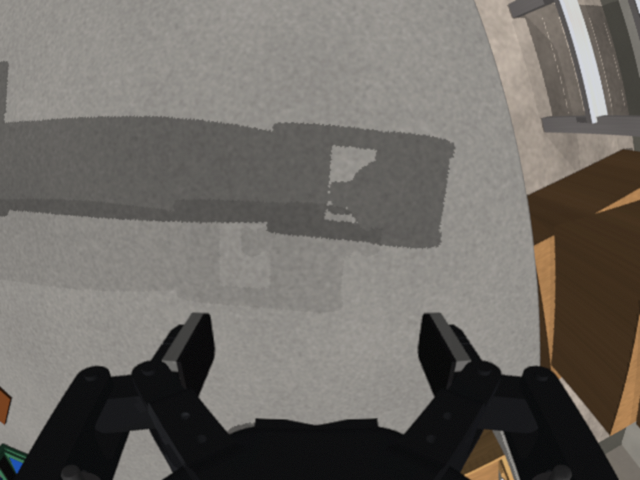

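```bash
cat > h.py <<'E'
import numpy as np, cv2, pickle
def cast(s,u,v,z):
    R=np.array(s["R"]);t=np.array(s["t"])
    d=R.T@np.array([(u-s["cx"])/s["fx"],(v-s["cy"])/s["fy"],1]); c=-R.T@t
    return c+d*(z-c[2])/d[2]
def depth(s,u,v):
    R=np.array(s["R"]);t=np.array(s["t"]); z=s["z_map"][v,u]
    x=np.stack([(u-s["cx"])/s["fx"]*z,(v-s["cy"])/s["fy"]*z,z],-1)
    return (x-t)@R
def proj(s,P):
    c=np.array(s["R"])@P+np.array(s["t"]); return s["fx"]*c[0]/c[2]+s["cx"],s["fy"]*c[1]/c[2]+s["cy"]
E
python3 - <<'E'
from h import *
for n,(x0,x1,y0,y1) in {"top":(240,420,170,290),"scene":(240,380,180,340)}.items():
    s=pickle.load(open(n+"0.pkl","rb")); im=s["img"]
    h=cv2.cvtColor(im,cv2.COLOR_RGB2HSV)
    roi=np.zeros(im.shape[:2],bool); roi[y0:y1,x0:x1]=1
    H,S,V=[h[...,i].astype(int) for i in range(3)]
    ms={"green":(H>50)&(H<90)&(S>90)&(V>30),"blue":(H>100)&(H<130)&(S>120)&(V>90),"red":((H<6)|(H>174))&(S>170)&(V>80),"yel":(H>22)&(H<35)&(S>150)&(V>100)}
    for k,m in ms.items():
        m=m&roi; v,u=np.nonzero(m)
        P=depth(s,u,v); 
        print(n,k,len(u),"c",u.mean(),v.mean(),"bb",u.min(),u.max(),v.min(),v.max(),"z pct",np.percentile(P[:,2],[2,50,98]),"mean",P.mean(0))
        if k in("green","blue"):
            c=max(cv2.findContours(m.astype(np.uint8),cv2.RETR_EXTERNAL,cv2.CHAIN_APPROX_NONE)[0],key=cv2.contourArea)
            r=cv2.minAreaRect(c); b=cv2.boxPoints(r)
            print(r); print([cast(s,*q,20).round(1) for q in b])
        if k=="blue":
            A=np.c_[P[:,:2],np.ones(len(P))]; print("plane",np.linalg.lstsq(A,P[:,2],rcond=None)[0])
    big=cv2.resize(im[y0:y1,x0:x1],None,fx=4 if n=="top" else 3.7,fy=4 if n=="top" else 3.7,interpolation=cv2.INTER_CUBIC); cv2.imwrite(f"pics/crop_{n}.png",big[:,:,::-1])
E
```

```text
top green 2441 c 325.514133551823 232.04055714870955 bb 253 405 188 281 z pct [ 6.44273154 15.63357958 58.04171308] mean [577.51700026 -43.14543703  25.3421815 ]
((362.3080139160156, 246.27352905273438), (56.631282806396484, 48.76652526855469), 22.067899703979492)
[array([511.5, -48.1,  20. ]), array([626.2, -93.6,  20. ]), array([ 573.5, -226.3,   20. ]), array([ 459.4, -180.2,   20. ])]
top blue 1600 c 363.825625 246.655625 bb 337 390 223 270 z pct [14.08373745 25.5858706  34.6108403 ] mean [ 541.03141245 -140.00936088   28.82631909]
((363.8965148925781, 246.75860595703125), (44.5668830871582, 36.02489471435547), 21.801410675048828)
[array([519.4, -72.3,  20. ]), array([ 604.2, -105.5,   20. ]), array([ 563.3, -210.1,   20. ]), array([ 478.8, -176.5,   20. ])]
plane [ -0.29102734   0.43926244 247.78210548]
top red 28 c 306.57142857142856 221.07142857142858 bb 304 310 218 225 z pct [83.15364557 90.0349468  94.63816471] mean [598.19463919   3.09579248  89.87071377]
top yel 18 c 295.72222222222223 190.27777777777777 bb 294 298 188 192 z pct [23.60735375 29.60634037 35.49220016] mean [
[... 490 characters left out ...]
 270 317 207 245 z pct [18.03812361 26.77472382 34.31511725] mean [ 541.78723273 -144.32810733   30.20813993]
((293.0924072265625, 222.31121826171875), (35.72972869873047, 38.29730224609375), 71.07535552978516)
[array([ 556.2, -218.9,   20. ]), array([ 463.2, -194.9,   20. ]), array([511.6, -91.4,  20. ]), array([ 599.5, -116. ,   20. ])]
plane [   0.60334322    0.65426689 -202.24641178]
scene red 212 c 312.75 263.2311320754717 bb 308 317 252 275 z pct [30.65394701 71.73187924 92.31874762] mean [599.59579567   1.78581969  68.11990228]
scene yel 82 c 292.4512195121951 305.0853658536585 bb 288 301 300 312 z pct [ 2.85931899 26.98109446 34.36621089] mean [686.67931775  40.2514706   35.62675077]
```

View pics/crop_top.png

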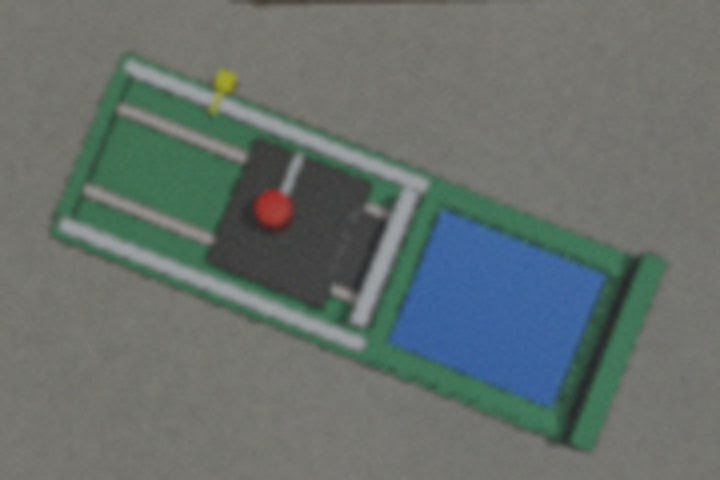

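View pics/crop_scene.png

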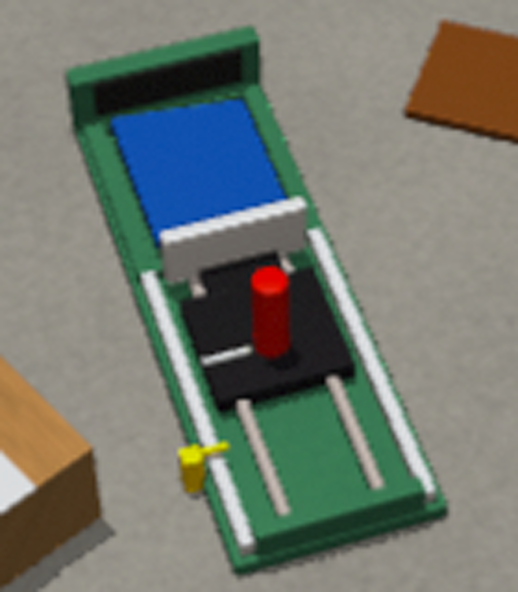

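```bash
python3 - <<'E'
from h import *
T=pickle.load(open("top0.pkl","rb")); S=pickle.load(open("scene0.pkl","rb"))
def tp(x,y,z): return cast(T,240+(x+.5)/4-.5,170+(y+.5)/4-.5,z)
def sp(x,y,z): return cast(S,240+(x+.5)/3.7-.5,180+(y+.5)/3.7-.5,z)
for nm,f,pts in [("railL top",tp,[(130,67),(427,184)]),("railR top",tp,[(64,226),(364,343)]),("railL sc",sp,[(150,272),(249,549)]),("railR sc",sp,[(315,233),(432,497)])]:
    a,b=[f(*p,22) for p in pts]; d=a-b
    if "sc" in nm: d=-d
    print(nm,a.round(1),b.round(1),np.degrees(np.arctan2(d[1],d[0])),np.linalg.norm(d))
print("knob",tp(273,208.5,90),sp(270,279,90))
print("tip",tp(213,112,30),sp(228,446,30))
print("line",tp(301,155,29), tp(289,190,29),sp(203,360,29),sp(250,350,29))
# red refined
for n,s in (("top",T),("scene",S)):
    im=s["img"].astype(int); m=(im[...,0]>100)&(im[...,0]>2*im[...,1])&(im[...,0]>2*im[...,2]); m[:210]=0;m[290:]=0;m[:,:295]=0;m[:,330:]=0
    v,u=np.nonzero(m); print(n,len(u),u.mean(),v.mean(),u.min(),u.max(),v.min(),v.max(),cast(s,u.mean(),v.mean(),90))
# cradle outer corners, floor z~20
for p,z in [((125,52),20),((52,232),20),((663,262),55),((590,447),55),((440,210),30),((606,272),30),((553,405),20),((391,345),20)]: print(p,tp(*p,z).round(1))
E
```

```text
railL top [692.1  92.1  22. ] [619.5 -96.4  22. ] 68.9206995755418 202.0000771345848
railR top [590.7 132.2  22. ] [518.7 -57.4  22. ] 69.21802443863805 202.78598021825124
railL sc [615.3 -97.3  22. ] [693.7  96.5  22. ] 67.98179015378832 208.98382757150245
railR sc [517.7 -55.9  22. ] [592.9 136.3  22. ] 68.6554673954528 206.36710758861034
knob [ 5.96576208e+02 -4.79132011e-02  9.00000000e+01] [596.36469733  -2.0205026   90.        ]
tip [662.81897389  38.8795239   30.        ] [662.61188278  39.25723455  30.        ]
line [636.27693399 -16.70279513  29.        ] [614.10838827  -9.37347523  29.        ] [635.15817677 -18.87244647  29.        ] [609.28180748  -6.73473004  29.        ]
top 61 308.0163934426229 221.68852459016392 304 312 218 226 [ 5.96727510e+02 -3.85609152e-01  9.00000000e+01]
scene 118 312.5593220338983 259.97457627118644 308 317 252 275 [604.9006525    8.25103988  90.        ]
(125, 52) [702.   95.5  20. ]
(52, 232) [587.  139.9  20. ]
(663, 262) [ 569.1 -239.8   55. ]
(590, 447) [ 455.3 -195.    55. ]
(440, 210) [ 602.3 -104.2   30. ]
(606, 272) [ 564.3 -208.3   30. ]
(553, 405) [ 481.  -176.4   20. ]
(391, 345) [517.7 -74.4  20. ]
```

```bash
cat >> h.py <<'E'
from scipy.spatial.transform import Rotation as Ro
XH=np.array([-0.360,-0.933,0]);YH=np.array([0.933,-0.360,0]);O=np.array([578.5,-47.7,0])
def W(x,y,z): return O+x*XH+y*YH+np.array([0,0,z])
def rot(s): q=s["tool_rot"]; return Ro.from_quat([q[1],q[2],q[3],q[0]])
def plan(st,target_tcp,sgn=0):
    r=rot(st).as_matrix(); d=np.array(target_tcp)-st["eef_pos"]
    zt=YH*(1 if r[:,2]@YH>0 else -1)*(1 if sgn==0 else sgn); xt=np.array([0,0,-1.]); G=np.c_[xt,np.cross(zt,xt),zt]
    print("R cols",r.round(3).tolist()); print("shift cm now",(r.T@d/10).round(2),"shift cm in goal frame",(G.T@d/10).round(2),"rotvec deg tool",np.degrees(Ro.from_matrix(r.T@G).as_rotvec()).round(2))
E
python3 - <<'E'
from h import *
from rig import manip
st=manip.get_state(); e=W(100,29,0); print(e)
plan(st,[e[0],e[1],403.4]); plan(st,[e[0],e[1],403.4],-1)
T=pickle.load(open("top0.pkl","rb"))
for p,z in [((302,168),70),((380,168),70),((130,265),110)]: c=cast(T,*p,z); print(p,c.round(),"cradle",((c-O)@XH).round(),((c-O)@YH).round())
E
```

```text
[ 569.557 -151.44     0.   ]
R cols [[-0.001, -0.948, 0.317], [-0.001, 0.317, 0.948], [-1.0, 0.0, -0.002]]
shift cm now [  0.13 -58.82 -61.28] shift cm in goal frame [ 4.000e-02  5.854e+01 -6.154e+01] rotvec deg tool [-8.739e+01 -7.000e-02 -8.000e-02]
R cols [[-0.001, -0.948, 0.317], [-0.001, 0.317, 0.948], [-1.0, 0.0, -0.002]]
shift cm now [  0.13 -58.82 -61.28] shift cm in goal frame [ 4.000e-02 -5.854e+01  6.154e+01] rotvec deg tool [ 9.261e+01 -8.000e-02  7.000e-02]
(302, 168) [731.  16.  70.] cradle -114.0 119.0
(380, 168) [ 732. -175.   70.] cradle 64.0 190.0
(130, 265) [489. 417. 110.] cradle -401.0 -251.0
```

>>> {"fn": "drive_tool", "kwargs": {"increments": [0, -4.7, 0, 4.6, 0, 0, 0.5, 0, -4.7, 0, 4.6, 0, 0, 1, 0, -4.7, 0, 4.6, 0, 0, 1, 0, -4.7, 0, 4.6, 0, 0, 1, 0, -4.7, 0, 4.6, 0, 0, 1, 0, -4.7, 0, 4.6, 0, 0, 1, 0, -4.7, 0, 4.6, 0, 0, 1, 0, -4.7, 0, 4.6, 0, 0, 1, 0, -4.7, 0, 4.6, 0, 0, 1, 0, -4.7, 0, 4.6, 0, 0, 1, 0, -4.7, 0, 4.6, 0, 0, 1, 0, -4.7, 0, 4.6, 0, 0, 1, 0, -4.7, 0, 4.6, 0, 0, 1, 0, -4.7, 0, 4.6, 0, 0, 1, 0, -4.7, 0, 4.6, 0, 0, 1, 0, -4.7, 0, 4.6, 0, 0, 1], "newtons": 60}}

```text
clock: 1.75
eef_pos: [628.3, 33.2, 396.2]
tool_rot: [0.704, 0.026, 0.709, -0.029]
contact_force: [0.5, 0.4, 0.3]
width: -0.0
```

```bash
cat > p.py <<'E'
import sys
from h import *
from rig import manip
a=list(map(float,sys.argv[1:4])); st=manip.get_state()
c=st["eef_pos"]-O
print("t",st["clock"],"eef",st["eef_pos"].round(1),"cradle xyz",(c@XH).round(1),(c@YH).round(1),"q",st["joint_pos"].round(2),"F",st["contact_force"].round(1),"w",st["width"])
plan(st,W(*a))
E
python3 p.py 100 29 250
```

```text
t 1.75 eef [628.3  33.2 396.2] cradle xyz -93.4 17.4 q [-0.03  0.09  1.71 -0.    1.36  0.05] F [0.5 0.4 0.3] w -0.023607381775121606
R cols [[-0.008, 0.078, 0.997], [-0.005, 0.997, -0.078], [-1.0, -0.005, -0.008]]
shift cm now [ 14.75 -18.79  -4.31] shift cm in goal frame [ 14.62 -19.34   1.16] rotvec deg tool [16.64 -0.41  0.36]
```

>>> {"fn": "drive_tool", "kwargs": {"increments": [2.5, -3.9, -0.4, 4.2, 0, 0, 1, 2.5, -3.9, -0.2, 4.2, 0, 0, 1, 2.5, -3.9, 0, 4.2, 0, 0, 1, 2.5, -3.9, 0.2, 4.2, 0, 0, 1, 1, -3.5, 0.3, 0, 0, 0, 1, 0, 0, 0, 0, 0, 0, 1]}}

```text
clock: 2.35
eef_pos: [580.1, -166.1, 283.3]
tool_rot: [0.692, 0.136, 0.695, -0.14]
contact_force: [-0.2, 1.1, -0.7]
width: 0.5
```

```bash
python3 p.py 100 29 225; python3 - <<'E'
from rig import vision; import cv2
s=vision.snapshot("wrist"); cv2.imwrite("pics/w1.png",s["img"][:,:,::-1])
s=vision.snapshot("top"); cv2.imwrite("pics/t1.png",cv2.resize(s["img"][150:320,220:460,::-1],None,fx=3,fy=3))
E
```

```text
t 2.35 eef [ 580.1 -166.1  283.3] cradle xyz 109.9 44.1 q [-0.37  0.13  1.86 -0.01  1.16  0.03] F [-0.2  1.1 -0.7] w 0.500361839962056
R cols [[-0.006, 0.382, 0.924], [-0.004, 0.924, -0.382], [-1.0, -0.006, -0.004]]
shift cm now [ 5.83  0.99 -1.51] shift cm in goal frame [ 5.83  0.99 -1.51] rotvec deg tool [-1.38 -0.25  0.35]
```

View pics/w1.png

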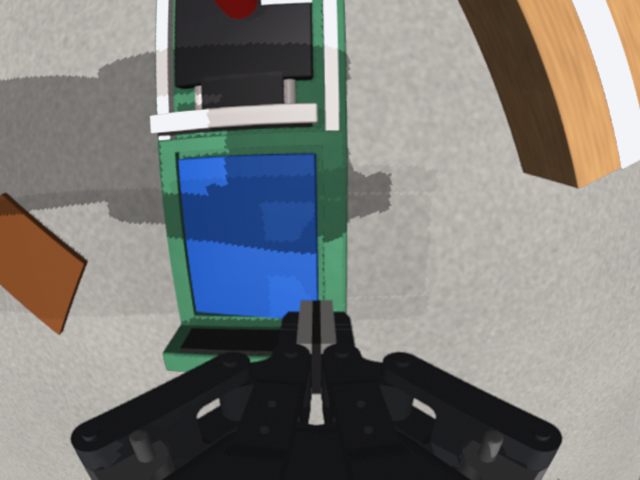

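>>> {"fn": "drive_tool", "kwargs": {"increments": [0.5, 0.5, -0.8, -1.3, -0.2, 0.3, 1, 1, 0.5, -0.7, 0, 0, 0, 1, 2, 0, 0, 0, 0, 0, 1, 2, 0, 0, 0, 0, 0, 1, 0, 0, 0, 0, 0, 0, 1]}}

```text
clock: 2.95
eef_pos: [571.8, -141.1, 229.9]
tool_rot: [0.698, 0.126, 0.693, -0.125]
contact_force: [-0.7, 0.3, -0.1]
width: 0.4
```

```bash
python3 p.py 100 29 206; python3 - <<'E'
from rig import vision; import cv2
s=vision.snapshot("wrist"); cv2.imwrite("pics/w2.png",s["img"][:,:,::-1])
E
```

```text
t 2.95 eef [ 571.8 -141.1  229.9] cradle xyz 89.6 27.4 q [-0.33  0.16  1.92  0.    1.05  0.02] F [-0.7  0.3 -0.1] w 0.4415785057233013
R cols [[0.007, 0.349, 0.937], [-0.0, 0.937, -0.349], [-1.0, 0.002, 0.007]]
shift cm now [ 2.39 -1.05  0.14] shift cm in goal frame [ 2.39 -1.04  0.16] rotvec deg tool [ 0.68  0.38 -0.14]
```

View pics/w2.png

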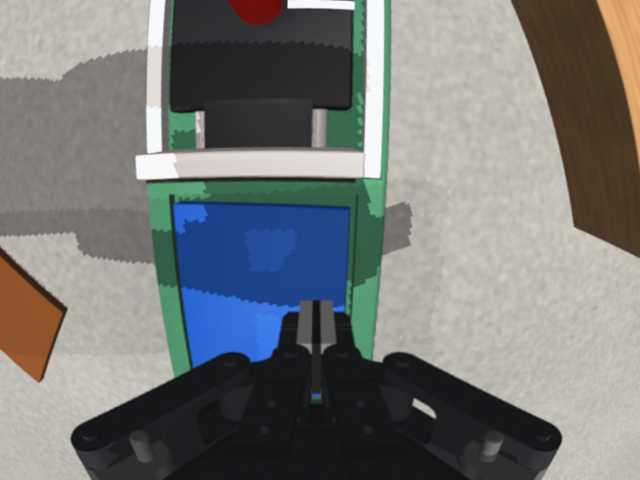

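>>> {"fn": "drive_tool", "kwargs": {"increments": [0, -0.5, 0.1, 0.6, 0.3, 0, 1, 0, -0.4, 0, 0, 0, 0, 1, 0.8, 0, 0, 0, 0, 0, 1, 0.6, 0, 0, 0, 0, 0, 1, 0, 0, 0, 0, 0, 0, 1]}}

```text
clock: 3.5
eef_pos: [571.7, -149.9, 220.8]
tool_rot: [0.699, 0.129, 0.691, -0.128]
contact_force: [-0.1, -0.9, -0.1]
width: 0.1
```

```bash
python3 p.py 100 29 193
```

```text
t 3.5 eef [ 571.7 -149.9  220.8] cradle xyz 97.8 30.5 q [-0.35  0.18  1.92  0.    1.03  0.02] F [-0.1 -0.9 -0.1] w 0.1453163660967425
R cols [[0.011, 0.358, 0.934], [-0.001, 0.934, -0.358], [-1.0, 0.003, 0.011]]
shift cm now [ 2.78 -0.23 -0.18] shift cm in goal frame [ 2.78 -0.22 -0.15] rotvec deg tool [ 0.15  0.61 -0.17]
```

>>> {"fn": "drive_tool", "kwargs": {"increments": [0.5, -0.1, -0.1, 0, 0.6, 0, 1, 0.6, -0.1, 0, 0, 0, 0, 1, 0.4, 0, 0, 0, 0, 0, 1, 0.4, 0, 0, 0, 0, 0, 1, 0.4, 0, 0, 0, 0, 0, 1]}}

```text
clock: 4.0
eef_pos: [570.9, -152.1, 197.7]
tool_rot: [0.696, 0.13, 0.695, -0.128]
contact_force: [-1.5, 0.4, 4.8]
width: 0.3
```

```bash
python3 p.py 100 29 193
```

```text
t 4.0 eef [ 570.9 -152.1  197.7] cradle xyz 100.1 30.5 q [-0.35  0.21  1.93  0.    1.    0.01] F [-1.5  0.4  4.8] w 0.25379764066929966
R cols [[0.003, 0.358, 0.934], [0.002, 0.934, -0.358], [-1.0, 0.003, 0.002]]
shift cm now [ 0.47  0.01 -0.15] shift cm in goal frame [ 0.47  0.01 -0.15] rotvec deg tool [ 0.12  0.09 -0.17]
```

>>> {"fn": "drive_tool", "kwargs": {"increments": [0.3, 0, 0, 0, 0, 0, 1, 0.3, 0, 0, 0, 0, 0, 1, 0.3, 0, 0, 0, 0, 0, 1]}}

```text
clock: 4.3
eef_pos: [572.0, -152.4, 193.3]
tool_rot: [0.695, 0.129, 0.696, -0.128]
contact_force: [-13.5, 4.2, 29.7]
width: -0.1
```

>>> {"fn": "drive_tool", "kwargs": {"increments": [0, 0, 0, 0, 0, 0, 1, 0, 0, 0, 0, 0, 0, 1, 0, 0, 0, 0, 0, 0, 1]}}

```text
clock: 4.6
eef_pos: [572.0, -152.3, 193.5]
tool_rot: [0.695, 0.129, 0.695, -0.128]
contact_force: [0.8, -0.8, -0.4]
width: -0.1
```

>>> {"fn": "drive_tool", "kwargs": {"increments": [-0.6, 0, 0, 0, 0, 0, 1, -2, 0, 0, 0, 0, 0, 1, -4, 0, 0, 0, 0, 0, 1, -4, 0, 0, 0, 0, 0, 0.5, -4, 0, 0, 0, 0, 0, 0, 0, 0, 0, 0, 0, 0, 0]}}

```text
clock: 5.2
eef_pos: [570.8, -152.3, 340.0]
tool_rot: [0.692, 0.13, 0.699, -0.127]
contact_force: [0.9, -0.2, 1.1]
width: 43.5
```

```bash
python3 p.py -50 0 300; python3 - <<'E'
from rig import vision; import cv2,pickle
s=vision.snapshot("wrist"); cv2.imwrite("pics/w3.png",s["img"][:,:,::-1])
s=vision.snapshot("scene"); pickle.dump(s,open("scene1.pkl","wb")); cv2.imwrite("pics/s3.png",cv2.resize(s["img"][160:350,220:400,::-1],None,fx=3,fy=3))
E
```

```text
t 5.2 eef [ 570.8 -152.3  340. ] cradle xyz 100.3 30.4 q [-0.35  0.05  1.84  0.    1.26  0.01] F [ 0.9 -0.2  1.1] w 43.538720611856824
R cols [[-0.009, 0.357, 0.934], [0.006, 0.934, -0.357], [-1.0, 0.002, -0.011]]
shift cm now [ 4.07 15.03 -2.96] shift cm in goal frame [ 4.   15.03 -3.04] rotvec deg tool [ 0.16 -0.61 -0.14]
```

View pics/w3.png

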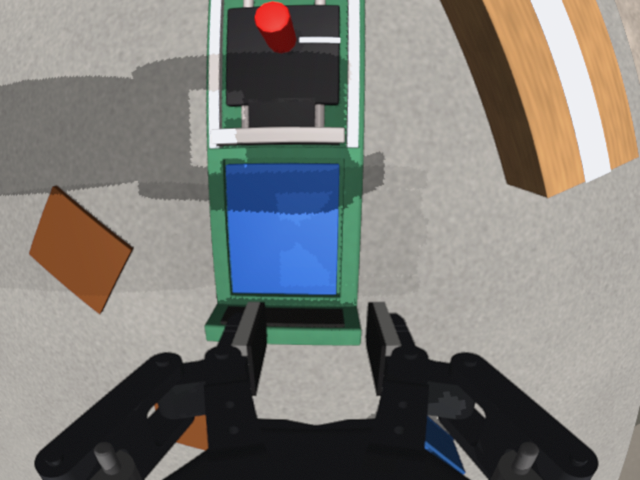

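View pics/s3.png

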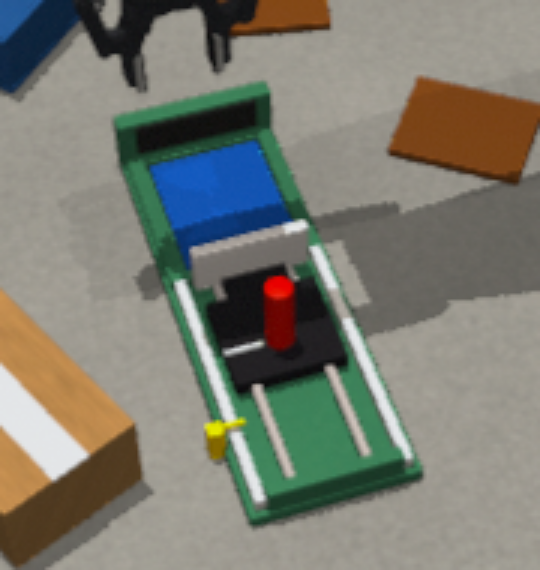

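```bash
python3 - <<'E'
from h import *
from rig import vision
t=vision.snapshot("top"); pickle.dump(t,open("top1.pkl","wb"))
for nm,s in [("scene0",pickle.load(open("scene0.pkl","rb"))),("scene1",pickle.load(open("scene1.pkl","rb"))),("top0",pickle.load(open("top0.pkl","rb"))),("top1",t)]:
    U,V=np.meshgrid(range(240,420),range(180,300)); u,v=U.ravel(),V.ravel(); P=depth(s,u,v)
    x=(P-O)@XH; y=(P-O)@YH
    for a,b in [(-40,-15),(-15,15),(15,40)]:
        m=(abs(x-100)<40)&(y>a)&(y<b)&(P[:,2]<60); print(nm,a,b,m.sum(),np.median(P[m,2]).round(1),P[m,2].mean().round(1))
    h=cv2.cvtColor(s["img"],cv2.COLOR_RGB2HSV); m=(h[...,0]>100)&(h[...,0]<130)&(h[...,1]>120); m[:180]=0;m[300:]=0;m[:,:240]=0;m[:,420:]=0
    c=max(cv2.findContours(m.astype(np.uint8),0,1)[0],key=cv2.contourArea); print(cv2.minAreaRect(c))
E
```

```text
scene0 -40 -15 249 22.8 22.9
scene0 -15 15 316 26.8 26.7
scene0 15 40 260 30.2 30.2
((292.9078063964844, 222.40567016601562), (36.63994216918945, 37.7916374206543), 69.62356567382812)
scene1 -40 -15 252 20.7 20.6
scene1 -15 15 304 20.7 20.7
scene1 15 40 252 20.6 20.5
((292.4475402832031, 225.02296447753906), (36.35999298095703, 38.59312438964844), 66.37062072753906)
top0 -40 -15 318 22.3 22.3
top0 -15 15 385 25.8 25.9
top0 15 40 324 29.7 29.9
((363.8965148925781, 246.75860595703125), (44.5668830871582, 36.02489471435547), 21.801410675048828)
top1 -40 -15 39 19.8 19.5
top1 -15 15 90 19.9 19.7
top1 15 40 13 20.8 20.6
((345.986328125, 239.86988830566406), (6.437263011932373, 35.112342834472656), 20.556045532226562)
```

>>> {"fn": "drive_tool", "kwargs": {"increments": [0, 4.5, -0.9, 0, -0.5, 0, 0, 0, 4.5, -0.9, 0, 0, 0, 0, 0, 4.0, -0.9, 0, 0, 0, 0, 0, 1.5, -0.3, 0, 0, 0, 0, 0, 0, 0, 0, 0, 0, 0]}}

```text
clock: 5.85
eef_pos: [590.5, -2.1, 321.1]
tool_rot: [0.684, 0.131, 0.706, -0.129]
contact_force: [0.6, -0.1, -1.1]
width: 86.0
```

```bash
python3 p.py -50 0 225; python3 - <<'E'
from rig import vision; import cv2,pickle
s=vision.snapshot("wrist"); cv2.imwrite("pics/w4.png",s["img"][:,:,::-1])
E
```

```text
t 5.85 eef [590.5  -2.1 321.1] cradle xyz -46.8 -5.2 q [-0.1   0.07  1.86  0.01  1.25  0.27] F [ 0.6 -0.1 -1.1] w 86.03809897285856
R cols [[-0.031, 0.361, 0.932], [0.009, 0.932, -0.361], [-0.999, -0.003, -0.032]]
shift cm now [9.58 0.34 0.83] shift cm in goal frame [9.61 0.32 0.52] rotvec deg tool [-0.09 -1.84  0.14]
```

View pics/w4.png

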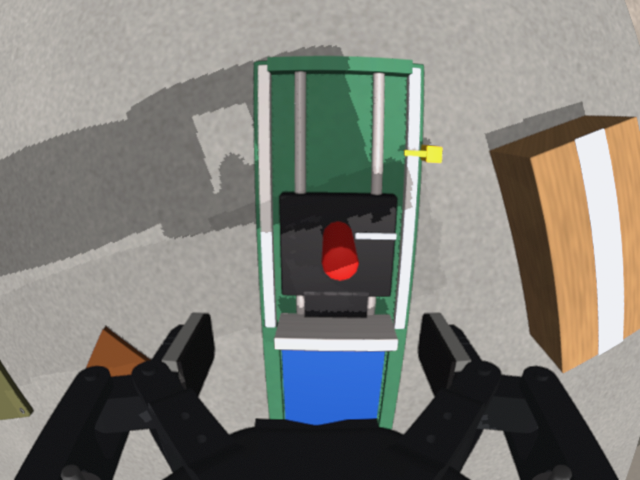

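>>> {"fn": "drive_tool", "kwargs": {"increments": [0, 0.2, 0.5, 0, -1.8, 0, 0, 0, 0.1, 0, 0, 0, 0, 0, 2.5, 0, 0, 0, 0, 0, 0, 2.5, 0, 0, 0, 0, 0, 0, 0, 0, 0, 0, 0, 0, 0]}}

```text
clock: 6.4
eef_pos: [594.9, -8.6, 267.3]
tool_rot: [0.693, 0.131, 0.697, -0.135]
contact_force: [-0.9, -0.5, 0.0]
width: 85.8
```

```bash
python3 p.py -50 0 225; python3 - <<'E'
from rig import vision; import cv2,pickle
s=vision.snapshot("wrist"); cv2.imwrite("pics/w5.png",s["img"][:,:,::-1])
E
```

```text
t 6.4 eef [594.9  -8.6 267.3] cradle xyz -42.4 1.3 q [-0.1   0.13  1.89 -0.01  1.13  0.28] F [-0.9 -0.5  0. ] w 85.78265161028047
R cols [[-0.007, 0.368, 0.93], [-0.004, 0.93, -0.368], [-1.0, -0.006, -0.005]]
shift cm now [ 4.23  0.79 -0.11] shift cm in goal frame [ 4.23  0.76 -0.13] rotvec deg tool [-0.51 -0.27  0.37]
```

View pics/w5.png

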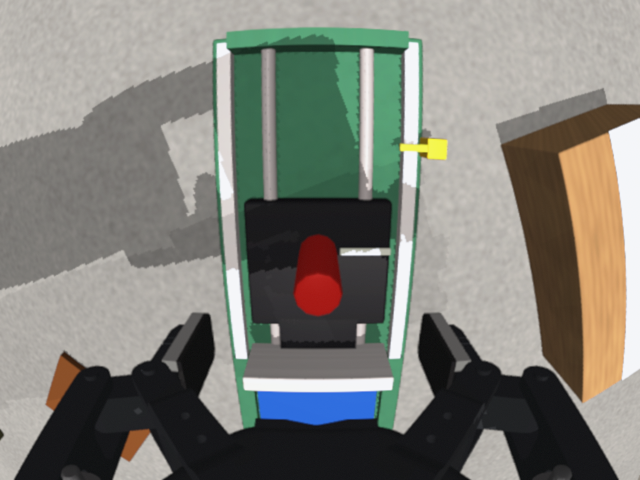

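Knob (318,290) is centred between the pads; need about 8 mm along tool +y and 42 mm down.

>>> {"fn": "drive_tool", "kwargs": {"increments": [0, 0.5, 0, -0.4, 0, 0.3, 0, 1.5, 0.3, 0, 0, 0, 0, 0, 1.5, 0, 0, 0, 0, 0, 0, 1, 0, 0, 0, 0, 0, 0, 0, 0, 0, 0, 0, 0, 0]}}

```text
clock: 6.95
eef_pos: [600.2, -2.0, 230.2]
tool_rot: [0.696, 0.131, 0.694, -0.13]
contact_force: [0.3, 0.8, -0.7]
width: 85.5
```

```bash
python3 p.py -50 0 225; python3 - <<'E'
from rig import vision; import cv2,pickle
s=vision.snapshot("wrist"); cv2.imwrite("pics/w6.png",s["img"][:,:,::-1])
E
```

```text
t 6.95 eef [600.2  -2.  230.2] cradle xyz -50.4 3.8 q [-0.09  0.18  1.9   0.    1.06  0.28] F [ 0.3  0.8 -0.7] w 85.45730379744725
R cols [[0.004, 0.363, 0.932], [0.0, 0.932, -0.363], [-1.0, 0.001, 0.003]]
shift cm now [ 0.51 -0.04 -0.38] shift cm in goal frame [ 0.52 -0.04 -0.38] rotvec deg tool [-0.17  0.2  -0.08]
```

View pics/w6.png

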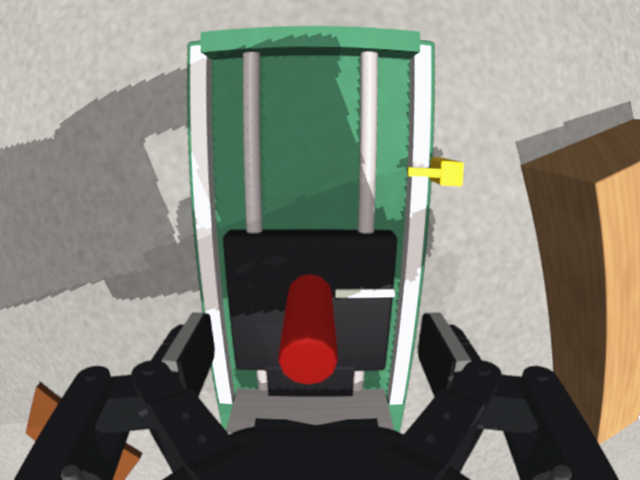

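>>> {"fn": "drive_tool", "kwargs": {"increments": [0.3, 0, -0.4, 0, 0, 0, 0.3, 0, 0, 0, 0, 0, 0, 0.7, 0, 0, 0, 0, 0, 0, 1, 0, 0, 0, 0, 0, 0, 1, 0, 0, 0, 0, 0, 0, 1, 0, 0, 0, 0, 0, 0, 1], "newtons": 60}}

```text
clock: 7.6
eef_pos: [596.9, -0.4, 229.0]
tool_rot: [0.697, 0.131, 0.692, -0.13]
contact_force: [1.2, 0.2, -2.7]
width: 20.6
```

```bash
python3 p.py -111 0 225; python3 - <<'E'
from rig import vision; import cv2,pickle
s=vision.snapshot("wrist"); cv2.imwrite("pics/w7.png",s["img"][:,:,::-1])
E
```

```text
t 7.6 eef [ 5.969e+02 -4.000e-01  2.290e+02] cradle xyz -50.8 0.2 q [-0.09  0.18  1.9   0.    1.05  0.28] F [ 1.2  0.2 -2.7] w 20.55351592706504
R cols [[0.007, 0.363, 0.932], [-0.0, 0.932, -0.363], [-1.0, 0.002, 0.007]]
shift cm now [ 0.42  6.02 -0.04] shift cm in goal frame [ 0.4   6.03 -0.02] rotvec deg tool [-0.16  0.39 -0.13]
```

View pics/w7.png

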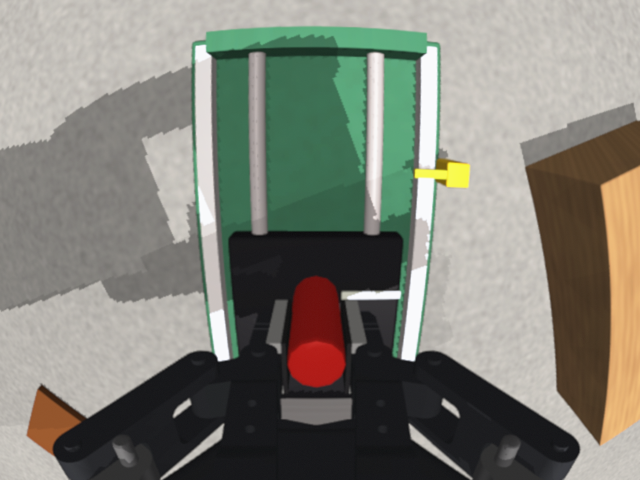

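>>> {"fn": "drive_tool", "kwargs": {"increments": [0, 0.6, 0, 0, 0, 0, 1, 0, 1, 0, 0, 0, 0, 1, 0, 1, 0, 0, 0, 0, 1, 0, 1, 0, 0, 0, 0, 1, 0, 0, 0, 0, 0, 0, 1]}}

```text
clock: 8.15
eef_pos: [610.6, 33.9, 229.0]
tool_rot: [0.697, 0.129, 0.693, -0.132]
contact_force: [-0.3, -5.7, -0.0]
width: 20.6
```

```bash
python3 p.py -111 0 229
```

```text
t 8.15 eef [610.6  33.9 229. ] cradle xyz -87.7 0.6 q [-0.03  0.21  1.87 -0.01  1.06  0.34] F [-0.3 -5.7 -0. ] w 20.58508068124803
R cols [[0.004, 0.362, 0.932], [-0.006, 0.932, -0.362], [-1.0, -0.004, 0.006]]
shift cm now [-0.01  2.33 -0.06] shift cm in goal frame [ 0.    2.33 -0.06] rotvec deg tool [-0.14  0.32  0.23]
```

>>> {"fn": "drive_tool", "kwargs": {"increments": [0, 1, 0, 0, 0, 0, 1, 0, 0.9, 0, 0, 0, 0, 1, 0, 0.3, 0, 0, 0, 0, 1, 0, 0, 0, 0, 0, 0, 1]}}

```text
clock: 8.55
eef_pos: [618.8, 54.3, 229.0]
tool_rot: [0.696, 0.126, 0.694, -0.134]
contact_force: [-1.9, -7.3, 1.6]
width: 20.5
```

```bash
python3 p.py -111 0 229;  python3 - <<'E'
from h import *
from rig import vision
for n,(x0,x1,y0,y1) in {"top":(240,420,170,290),"scene":(240,380,180,340)}.items():
    s=vision.snapshot(n); pickle.dump(s,open(n+"2.pkl","wb"))
    cv2.imwrite(f"pics/c2_{n}.png",cv2.resize(s["img"][y0:y1,x0:x1,::-1],None,fx=3.7,fy=3.7,interpolation=cv2.INTER_CUBIC))
s=vision.snapshot("wrist");pickle.dump(s,open("wrist2.pkl","wb")); cv2.imwrite("pics/w8.png",s["img"][:,:,::-1])
E
```

```text
t 8.55 eef [618.8  54.3 229. ] cradle xyz -109.6 0.9 q [ 0.    0.23  1.85 -0.01  1.07  0.38] F [-1.9 -7.3  1.6] w 20.48129002333044
R cols [[0.001, 0.362, 0.932], [-0.011, 0.932, -0.362], [-1.0, -0.01, 0.005]]
shift cm now [-0.    0.14 -0.09] shift cm in goal frame [-0.    0.14 -0.09] rotvec deg tool [-0.1   0.26  0.56]
```

View pics/c2_scene.png

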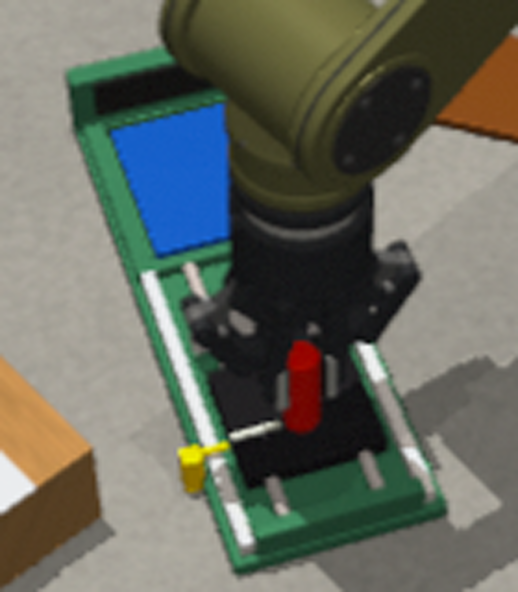

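View pics/w8.png

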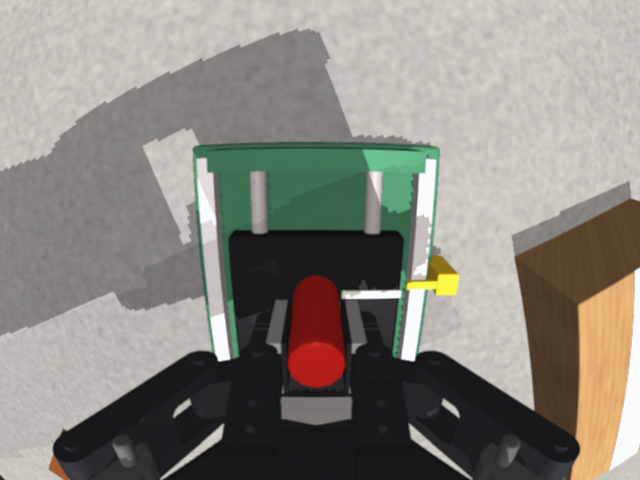

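```bash
cat >> h.py <<'E'
def fcast(s,u,v,z):
    R=np.array(s["R"]);t=np.array(s["t"]); a=(u-s["cx"])/s["fx"]; b=(v-s["cy"])/s["fy"]; th=np.hypot(a,b)
    d=R.T@np.array([a/th*np.sin(th),b/th*np.sin(th),np.cos(th)]); c=-R.T@t
    return c+d*(z-c[2])/d[2]
E
python3 - <<'E'
from h import *
w=pickle.load(open("wrist2.pkl","rb")); S=pickle.load(open("scene2.pkl","rb"))
cr=lambda P:(((P-O)@XH).round(1),((P-O)@YH).round(1))
print("depth",[w["z_map"][v,u] for u,v in [(380,294),(412,286),(440,286)]])
for p,z in [((345,294.5),29),((375,294.5),29),((398,294),29),((408,286),30),((425,285),30)]: print("w",p,cr(fcast(w,*p,z)))
sp=lambda x,y,z: cast(S,240+(x+.5)/3.7-.5,180+(y+.5)/3.7-.5,z)
for p,z in [((233,437),29),((275,425),29),((228,446),30),((305,350),90)]: print("s",p,cr(sp(*p,z)))
cv2.imwrite("pics/w9.png",cv2.resize(w["img"][250:330,300:480,::-1],None,fx=4,fy=4,interpolation=cv2.INTER_CUBIC))
E
```

```text
depth [np.float32(184.04343), np.float32(183.20149), np.float32(182.38031)]
w (345, 294.5) (np.float64(-106.9), np.float64(17.0))
w (375, 294.5) (np.float64(-106.6), np.float64(32.2))
w (398, 294) (np.float64(-106.7), np.float64(44.1))
w (408, 286) (np.float64(-111.5), np.float64(48.7))
w (425, 285) (np.float64(-111.8), np.float64(57.7))
s (233, 437) (np.float64(-105.7), np.float64(42.4))
s (275, 425) (np.float64(-105.6), np.float64(17.0))
s (228, 446) (np.float64(-111.4), np.float64(47.2))
s (305, 350) (np.float64(-103.8), np.float64(-2.3))
```

View pics/w9.png

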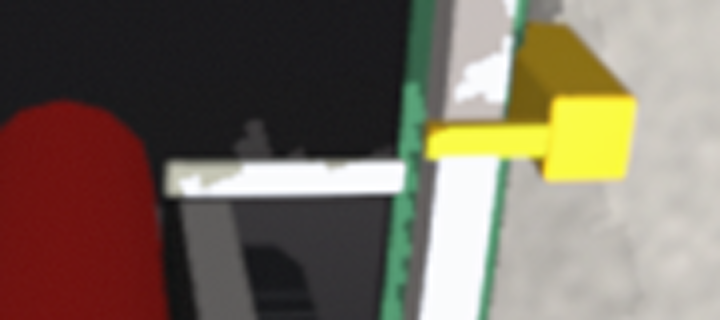

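Line and tip differ by about 5 mm in both views (knob at −106.5, tip at −111.5); I'll pull 5 mm more.

>>> {"fn": "drive_tool", "kwargs": {"increments": [0, 0.4, 0, 0, 0, 0, 1, 0, 0.3, 0, 0, 0, 0, 1, 0, 0, 0, 0, 0, 0, 1, 0, 0, 0, 0, 0, 0, 1]}}

```text
clock: 9.1
eef_pos: [620.8, 59.0, 229.0]
tool_rot: [0.695, 0.125, 0.695, -0.136]
contact_force: [-2.0, -6.7, 1.1]
width: 20.5
```

```bash
python3 p.py -115 0 229;  python3 - <<'E'
from h import *
from rig import vision
s=vision.snapshot("scene"); pickle.dump(s,open("scene3.pkl","wb"))
cv2.imwrite("pics/s10.png",cv2.resize(s["img"][180:340,240:380,::-1],None,fx=3.7,fy=3.7,interpolation=cv2.INTER_CUBIC))
w=vision.snapshot("wrist");pickle.dump(w,open("wrist3.pkl","wb"));cv2.imwrite("pics/w10.png",cv2.resize(w["img"][250:330,300:480,::-1],None,fx=4,fy=4,interpolation=cv2.INTER_CUBIC))
E
```

```text
t 9.1 eef [620.8  59.  229. ] cradle xyz -114.8 1.1 q [ 0.01  0.23  1.84 -0.02  1.07  0.39] F [-2.  -6.7  1.1] w 20.511426506598763
R cols [[-0.002, 0.362, 0.932], [-0.015, 0.932, -0.362], [-1.0, -0.015, 0.003]]
shift cm now [-0.    0.03 -0.11] shift cm in goal frame [-0.    0.03 -0.11] rotvec deg tool [-0.15  0.19  0.85]
```

View pics/w10.png

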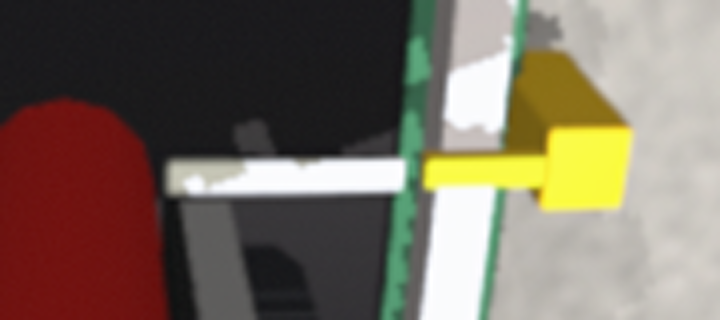

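View pics/s10.png

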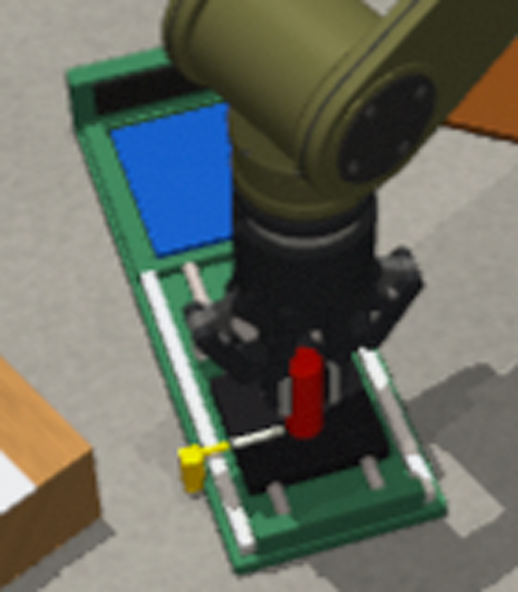

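>>> {"fn": "drive_tool", "kwargs": {"increments": [0, 0.1, 0, 0, 0, 0, 1, 0, 0, 0, 0, 0, 0, 1]}}

```text
clock: 9.4
eef_pos: [621.0, 59.1, 229.0]
tool_rot: [0.695, 0.124, 0.695, -0.137]
contact_force: [-3.5, -6.4, 1.5]
width: 20.6
```

```bash
python3 - <<'E'
from h import *
from rig import vision,manip
cr=lambda P:(((P-O)@XH).round(1),((P-O)@YH).round(1))
s=vision.snapshot("scene"); U,V=np.meshgrid(range(240,420),range(180,300)); u,v=U.ravel(),V.ravel(); h=cv2.cvtColor(s["img"],cv2.COLOR_RGB2HSV)[v,u]
P=depth(s,u,v); x=(P-O)@XH; y=(P-O)@YH; b=(h[:,0]>100)&(h[:,0]<130)&(h[:,1]>120)
for a,c in [(-40,-10),(-10,15),(15,40)]:
    m=b&(abs(x-100)<45)&(y>a)&(y<c)&(P[:,2]<60); print(a,c,m.sum(),np.median(P[m,2]))
w=vision.snapshot("wrist"); im=w["img"].astype(int)
R=im[250:330,340:425]; 
m=(im.min(2)>170); m[:270]=0;m[310:]=0;m[:,:345]=0;m[:,400:]=0
v,u=np.nonzero(m); print("line",len(u),u.mean(),v.mean(),cr(fcast(w,u.mean(),v.mean(),29)))
m=(im[...,0]>130)&(im[...,2]<90)&(im[...,1]>110); m[:,:400]=0;m[:,434:]=0;m[:250]=0;m[330:]=0
v,u=np.nonzero(m); print("tip",len(u),u.min(),u.mean(),v.mean(),cr(fcast(w,u.mean(),v.mean(),30)))
st=manip.get_state(); print(st["clock"],st["eef_pos"],st["qvel"].round(4),st["contact_force"],st["width"])
E
```

```text
-40 -10 113 20.635842187114513
-10 15 295 20.66831077941425
15 40 307 20.485841040100535
line 401 373.6159600997506 293.7655860349127 (np.float64(-111.1), np.float64(31.4))
tip 251 405 420.9163346613546 288.804780876494 (np.float64(-113.7), np.float64(55.7))
9.5 [620.93979469  58.99669901 228.97670412] [ 0.0005 -0.      0.0006  0.0003  0.0004 -0.0003] [-2.61407333 -6.7112325   1.45292636] 20.787091768677506
```

```bash
python3 -c "
from rig import manip; print(manip.close_job())"
```

```text
the job is handed in; nothing more can be done
None
```

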